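Pack the ink roller away and fasten the case

TASK

Pack up the printing kit: lift the ink roller off the inking slab and lay it flat in the empty front bay of the open plywood case. Then close the lid fully, and after that swing the steel hasp over from the lid and down the front until it sits flat over the catch. Leave the scraper and the paint bottles where they are.

Things in the scene. Friction and masses are not known exactly. Their poses are not given: they have to be found in the camera images.
- case: Fixed open plywood case, 170 mm deep (x) by 280 mm wide (y). Origin: centre of its underside; x points from the front (hasp and catch side, towards the robot) to the back (lid hinge), z up. Lower half 70 mm high, walls 8 mm, floor 6 mm. A divider 6 mm thick, 50 mm high at x = +21 to +27 mm parts the empty front bay from a narrow rear bay holding two small tins
- front_bay (a point): centre of the front bay's floor (case x = -28, z = 6 mm); the bay spans 98 mm along case x and 264 mm along case y
- catch (a point): outer end of the catch, a small steel staple 15 mm wide on the middle of the case's front face, standing out 15 mm from it at z = 56 mm
- lid (a joint): angle of the case's lid (rad): 0 fully closed, 1.57 standing straight up, at most 1.75. A shallow tray, 170 by 280 by 30 mm, hinged along the case's back top edge (case x = +85, z = 71 mm, axis along case y); closed, its top is at z = 101 mm. Stiff hinge (0.7 N m): it stays at any angle and must be pushed all the way down
- lid_edge (a point): middle of the lid's outer front edge (the corner of its top and front faces), which is uppermost when the lid stands open; the hasp is hinged here
- hasp (a joint): angle of the steel hasp relative to the lid (rad), hinged on the lid's outer front edge (lid closed: case x = -89, z = 101 mm, axis along case y): 0 flat down the case's front over the catch, 1.57 straight out in front, 3.14 standing up from the closed lid, more: leaning back over it (limit 3.9). Slightly stiff, stays where left
- hasp_tip (a point): centre of the hasp's rolled lip at its free end, 60 mm from its hinge. The hasp is a plate 52 mm wide (along case y), 67 mm long, 4 mm thick with a slot for the catch; the lip is a 14 mm thick bar over the full width, standing out 15 mm in front of the hinge axis, farther than the catch does
- brayer: Ink roller (brayer) lying on the slab: black rubber roller 60 mm long, 36 mm in diameter (70 mm wide over its steel fork) at its +x end, round wooden handle to -x; 188 mm long (x -100 to +88 mm), 36 mm high, 0.15 to 0.28 kg. Origin: at its underside, 70 mm behind the roller's axis; z up
- brayer_grip (a point): point on the handle's axis where it is 24 mm in diameter, 18 mm above the underside; the handle has this diameter from body x = -38 to +6 mm and thickens to 36 mm at its butt
- brayer_roller (a point): centre of the rubber roller
- brayer_butt (a point): on the handle's axis, 10 mm before its butt end
- slab: fixed white inking slab, 260 mm (x) by 270 mm (y), 6 mm thick; origin under its centre
- scraper: bystander on the slab: scraper with dark wooden handle and steel blade, 153 mm long, 18 mm high; origin near its middle, blade to +x
- paint0: bystander: white paint bottle, 72 mm in diameter, 205 mm high
- paint1: bystander: yellow paint bottle, same size
- paint2: bystander: red paint bottle, same size
- paint3: bystander: green paint bottle, same size
- paint4: bystander: blue paint bottle, same size
Not all that is in view belongs to the job. Of the things that look like the brayer, the smaller one is meant.

How it is judged:
On the way, in this order (a step that is already met when the one before it is completed fails the run):
1. the ink roller lies released in the front bay of the case (x of brayer_roller in the frame of case between -0.078 and 0.022 m and x of brayer_butt in the frame of case between -0.078 and 0.022 m and z of each of brayer_roller, brayer_butt in the frame of case below 0.045 m and y of brayer_grip in the frame of case between -0.13 and 0.13 m and contact force between the fingers and brayer below 0.1 N and linear speed of brayer below 0.03 m/s), for 0.2 s.
2. the lid is fully closed (value of joint lid below 0.05 rad), for 0.2 s.
3. with the lid closed, the hasp is swung down flat over the catch (value of joint hasp below 0.12 rad and value of joint lid below 0.05 rad), for 0.2 s.
At the end, for the whole second after the job is handed in: Ink roller at rest within the front bay (roller centre and handle end both inside, under 45 mm above the case's underside), lid closed to within 0.05 rad, hasp within 0.12 rad of flat over the catch; scraper and bottles moved less than 40 mm (all of step 3 and x of brayer_roller in the frame of case between -0.078 and 0.022 m and x of brayer_butt in the frame of case between -0.078 and 0.022 m and z of each of brayer_roller, brayer_butt in the frame of case below 0.045 m and y of brayer_grip in the frame of case between -0.13 and 0.13 m and linear speed of brayer below 0.03 m/s); the robot touches nothing.
It fails at once if the scraper or a paint bottle is moved more than 40 mm (distance of any of scraper, paint0, paint1, paint2, paint3, paint4 from where it was at the start of the episode above 0.04 m).
It also fails if it takes over 69 s, if anything falls off the work surface, if the arm or the gripper's body presses on something with over 40 N, if the wrist force passes 120 N, or if a joint passes its speed limit or range.

ROBOT

A 6-joint arm with a two-finger parallel gripper is mounted at the origin on the work surface. World frame = base frame: x ahead of the robot, y to its left, z up, the work surface at z = 0. Lengths are in m, angles in rad, forces in N, time in s.
With the tool pointing down it reaches from about 0.35 to 0.85 m from the base axis. Payload 8.1 kg.
Tool frame: the origin (TCP) lies on the centre line of the jaws, within the pads' length; the fingertips stand robot.finger_overhang ahead of it and the grasp point (between the pads) lies 5 mm behind it (robot.finger_overhang is the distance from the TCP to the fingertips, in m); z points along the fingers, y is the direction in which the jaws open and shut (so a half turn about z gives the same grasp; the last joint's range is limited). The gripper opens to 93 mm and grips with 3 to 60 N. Pads are 15 mm wide; open, the fingers measure 128 mm over their backs; the gripper's body (75 mm by 188 mm) begins 65 mm behind the grasp point.
Start: joints at [-1.359, 0.13, 1.488, -0, 1.523, -0.085], TCP at [0.175, -0.574, 0.233] pointing down, gripper open.
Joint ranges: [-2.96, 2.96], [-0.89, 2.26], [0.02, 2.5], [-1.34, 4.48], [0, 2.73], [-2.66, 2.66]. Speed limits (rad/s): [2.39, 2.39, 2.79, 3.14, 3.14, 3.14].

INTERFACE

Orientations are given as a rotation vector (axis times angle).
In Python, from plant import robot gives the robot as it stands. The module is installed in compiled form; this text tells all that it offers.
- The arm moves only by the tool carry_out, never from a script. Its argument "commands" is a list that holds one entry, the list of rows, each a list of 4 numbers: the shift along the tool's x, y, z in cm, then the turn about the tool's z in degrees. In form: [[[tx, ty, tz, roll], ...]]. A call has 1 to 20 rows; each row shifts and turns the commanded pose from where the row before left it, along the tool's axes as they then stand; what a row does not reach is not made up. A row lasts 1/12 s, in which the tool goes at most 41.7 mm and 7.16 degrees, less where a joint would pass 70% of its speed; a pose out of reach is approached as far as the arm can. A call is refused whole if a number of a shift passes 4.17 or a number of a turn 7.16, either way. A call with a gripper value outside its range is refused whole. "claw" is the finger opening in cm, from 0 to 9.3, set as the call begins (left out, the last holds). The fingers move at their own pace and stop on an object; "grip_force" is the grip in N (left out, the last holds). Time passes only in rows, so rows that do not move let the fingers close. It gives the time, the measured TCP pose, the force and the opening at its end, in the units of the state.
- robot.read_state(): the state, without advancing time (a new reading comes with each control period).
- robot.read_camera(name): name is "side" or "top"; returns the picture (384x512x3 uint8, red, green, blue); there is no depth.
- robot.camera_params(name): a dict with "mtx" (3x3 intrinsics, pixels), "dist_coeffs" ([k1, k2, p1, p2, k3] as OpenCV has them; the pictures are not rectified), "R" (3x3) and "t" (3): a world point X has camera coordinates R X + t. Camera axes: x right, y down, z forward; pixel columns grow to the right and rows downward; lengths in m; the calibration is good to about 2 mm. A picture is of the moment at which its call begins. camera_params takes no time and is no camera call.
- robot.close_job(): hands the job in, once; it reports no verdict.
The state is a dict: "t": time; "q": joint angles; "dq": joint speeds; "joint_torque": joint torques, N m; "tool_pos": TCP position; "orientation": TCP orientation; "force": force on the tool from outside, world axes, zero at the start; "wrist_torque": the same for the moment, N m; "opening": finger opening in m.
Only numpy, scipy, OpenCV 4.12 (cv2) and the standard library are available. Lean on these libraries where they do the work, as an engineer would, in place of code of your own. Each camera call takes 0.05 s, during which the arm holds its last target.

## Working session

There is one attempt and no reset: what is moved stays moved. The work goes in short steps, Python scripts to look and compute and a tool call to move; the robot and the scene stay as the last step left them, time stands still between calls to the robot, and variables do not carry over. Pictures are saved under pics/ and viewed, and the job is handed in when it is done.

Besides the shell and the picture viewer there is one more tool, called after ">>>" as a command line: name --argument value ..., lists and objects as JSON in quotes. carry_out: Moves the arm, as the interface text tells. Its arguments: {"type":"object","properties":{"commands":{"type":"array","items":{"type":"array","items":{"type":"array","items":{"type":"number"}}}},"claw":{"type":"number"},"grip_force":{"type":"number"}},"required":["commands"]}

```bash
mkdir -p pics; ls; python3 - <<'E'
from plant import robot
import cv2, numpy as np
for n in ("side","top"):
    im=robot.read_camera(n); cv2.imwrite(f"pics/{n}0.png",im[:,:,::-1])
    p=robot.camera_params(n); print(n,p)
print(robot.read_state(), robot.finger_overhang)
E
```

```text
pics
side {'mtx': array([[485.04645443,   0.        , 251.38073066],
       [  0.        , 485.04645443, 189.09772519],
       [  0.        ,   0.        ,   1.        ]]), 'dist_coeffs': array([0.01504599, 0.        , 0.        , 0.        , 0.        ]), 'R': array([[ 0.99762992, -0.06666378, -0.01704339],
       [-0.05387922, -0.60277846, -0.79608741],
       [ 0.04279681,  0.79511891, -0.60494162]]), 't': array([-0.43054318,  0.09867717,  1.56169491])}
top {'mtx': array([[407.03517269,   0.        , 253.0231127 ],
       [  0.        , 407.03517269, 188.28639221],
       [  0.        ,   0.        ,   1.        ]]), 'dist_coeffs': array([-0.10160475,  0.        ,  0.        ,  0.        ,  0.        ]), 'R': array([[ 0.01596753, -0.99984882,  0.00688256],
       [-0.99150748, -0.0167221 , -0.12897012],
       [ 0.12906571, -0.00476477, -0.9916246 ]]), 't': array([0.00804849, 0.47255339, 1.58973426])}
{'t': 0.1, 'q': array([-1.35939319e+00,  1.31083223e-01,  1.48916175e+00, -1.76570223e-05,
        1.52299918e+00, -8.54004254e-02]), 'dq': array([ 8.09852736e-04, -1.41707175e-03, -8.32618855e-04,  1.10099681e-05,
       -4.86998507e-04,  2.55248837e-04]), 'joint_torque': array([ 2.35909320e-03, -5.61341751e+01, -4.93096447e+01,  7.72118149e-02,
        2.92989914e-02, -8.40768053e-05]), 'tool_pos': array([ 0.17539135, -0.57328291,  0.23169851]), 'orientation': array([-3.10543309e+00, -4.64266357e-01,  1.90876081e-04]), 'force': array([ 0.14762736, -0.64156038, -0.06941457]), 'wrist_torque': array([-0.0044797 ,  0.02743857,  0.04813394]), 'opening': 0.09278219655645648} 0.014
```

View pics/side0.png

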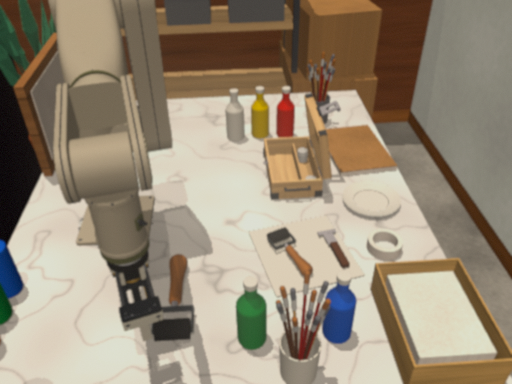

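View pics/top0.png

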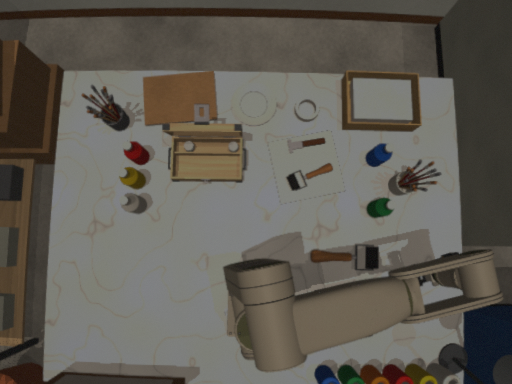

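```bash
cat > h.py <<'E'
import cv2, numpy as np
from plant import robot
def proj(n,X):
    p=robot.camera_params(n); X=np.atleast_2d(np.array(X,float))
    r,_=cv2.Rodrigues(p["R"]); return cv2.projectPoints(X,r,p["t"],p["mtx"],p["dist_coeffs"])[0].reshape(-1,2)
def ray(n,uv):
    p=robot.camera_params(n)
    a=cv2.undistortPoints(np.array([[uv]],float),p["mtx"],p["dist_coeffs"]).ravel()
    d=p["R"].T@np.array([a[0],a[1],1]); c=-p["R"].T@p["t"]; return c,d
def atz(n,uv,z):
    c,d=ray(n,uv); return c+d*(z-c[2])/d[2]
def tri(uvt,uvs):
    c1,d1=ray("top",uvt); c2,d2=ray("side",uvs)
    A=np.stack([d1,-d2],1); s=np.linalg.lstsq(A,c2-c1,rcond=None)[0]
    a=c1+s[0]*d1;b=c2+s[1]*d2; return (a+b)/2, np.linalg.norm(a-b)
def crop(n,x0,y0,w,h,k,f,im=None):
    if im is None: im=robot.read_camera(n)[:,:,::-1]
    cv2.imwrite(f,cv2.resize(im[y0:y0+h,x0:x0+w],None,fx=k,fy=k,interpolation=cv2.INTER_CUBIC))
E
python3 - <<'E'
from h import *
t=cv2.imread("pics/top0.png"); s=cv2.imread("pics/side0.png")
crop("top",160,95,100,75+20,8,"pics/tc1.png",t[:, :]) if 0 else None
crop("",150,95,100,95,6,"pics/tcase.png",t)
crop("",260,125,100,85,6,"pics/tslab.png",t)
crop("",250,85,100,120,5,"pics/scase.png",s)
crop("",240,205,130,90,6,"pics/sslab.png",s)
E
```

```text
(no output)
```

View pics/tcase.png

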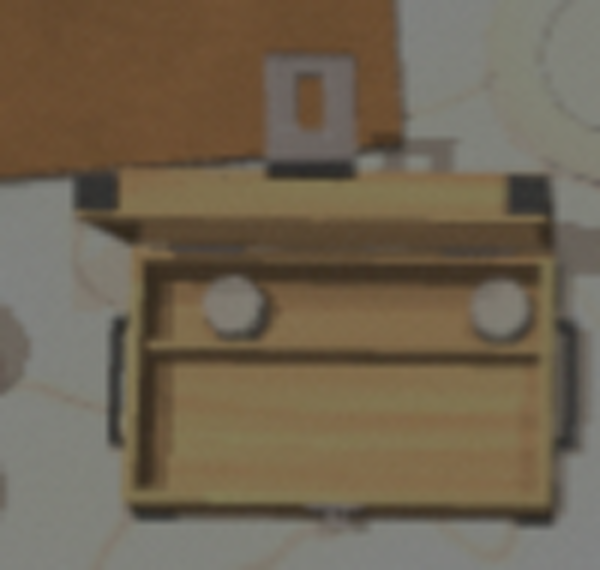

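View pics/tslab.png

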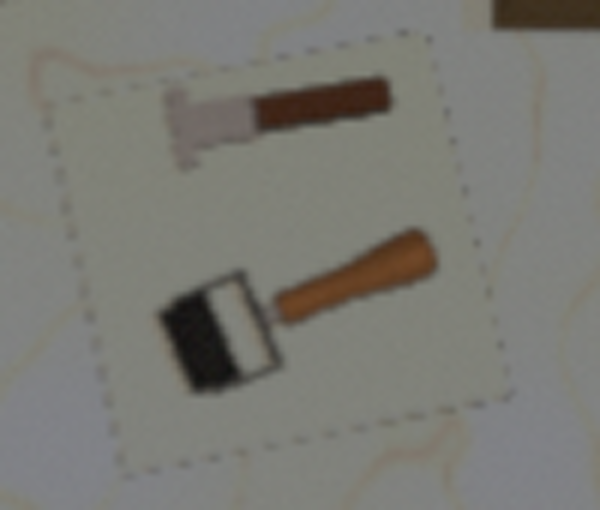

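View pics/scase.png

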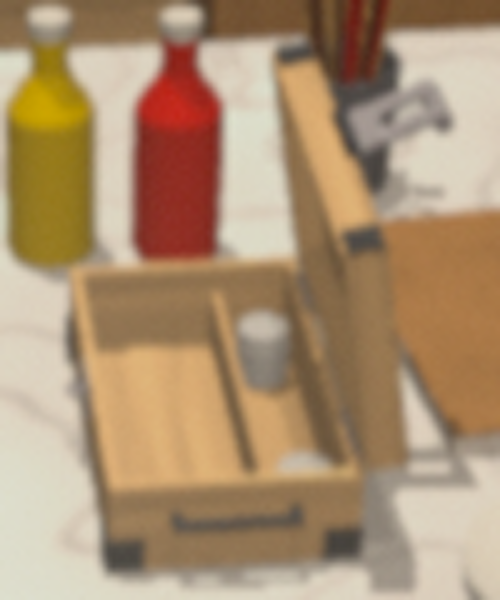

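View pics/sslab.png

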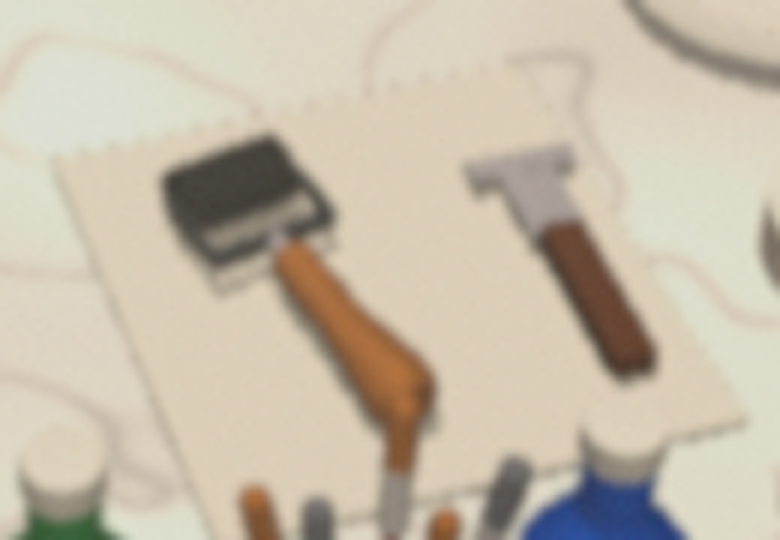

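```bash
python3 - <<'E'
from h import *
from scipy.optimize import least_squares
def o(c,x0,y0,k): return np.array([x0+(c[0]+.5)/k-.5, y0+(c[1]+.5)/k-.5])
T=lambda c:o(c,150,95,6)
S=lambda c:o(c,250,85,5)
obs=[("top",T((127,505)),(-.085,.14,.07)),("top",T((552,505)),(-.085,-.14,.07)),("top",T((137,250)),(.085,.14,.07)),("top",T((554,250)),(.085,-.14,.07)),
("side",S((72,272)),(-.085,.14,.07)),("side",S((105,490)),(-.085,-.14,.07)),("side",S((357,470)),(.085,-.14,.07)),("side",S((108,568)),(-.085,-.14,0)),("side",S((362,555)),(.085,-.14,0))]
def W(p,b):
    c,s=np.cos(p[2]),np.sin(p[2]); return [p[0]+c*b[0]-s*b[1],p[1]+s*b[0]+c*b[1],b[2]]
f=lambda p:np.concatenate([proj(n,W(p,b))[0]-uv for n,uv,b in obs])
r=least_squares(f,[.75,.1,0],loss='soft_l1'); print("case",r.x, r.x[2]*57.3); print(r.fun.reshape(-1,2).round(1))
pc=r.x
# lid angle & hasp: lid front top edge corners: lid-frame
def lidpt(a,l,y,h): # l along lid from hinge, h above hinge plane
    return [.085-l*np.cos(a)-(-h)*0+h*np.sin(a), y, .071+l*np.sin(a)+h*np.cos(a)]
lo=[("top",T((78,176)),(.17,.14,.03)),("top",T((550,176)),(.17,-.14,.03)),("top",T((78,214)),(.17,.14,.0)),("top",T((550,217)),(.17,-.14,0)),
("side",S((278,62)),(.17,.14,0)),("side",S((347,243)),(.17,-.14,0)),("side",S((383,232)),(.17,-.14,.03))]
g=lambda q:np.concatenate([proj(n,W(pc,lidpt(q[0],*b)))[0]-uv for n,uv,b in lo])
r2=least_squares(g,[1.57],loss='soft_l1'); print("lid",r2.x); print(r2.fun.reshape(-1,2).round(1))
B=lambda c:o(c,260,125,6); Q=lambda c:o(c,240,205,6)
for nm,a,z in [("butt end",(428,252),.024),("neck",(280,310),.024),("roll far edge mid",(178,352),.03),("fork mid",(262,318),.024),("rollcentre",(203,342),.042),("sl1",(50,105),.006),("sl2",(428,32),.006),("sl3",(510,397),.006),("sl4",(125,472),.006)]: print(nm,atz("top",B(a),z).round(4))
for nm,a,z in [("butt end",(412,395),.024),("neck",(287,252),.024),("roll top mid",(232,170),.042)]: print("side",nm,atz("side",Q(a),z).round(4))
E
```

```text
case [0.58641607 0.20209074 0.00802424] 0.4597890975907803
[[-0.9 -0.2]
 [-0.1  0.3]
 [-0.9 -0.1]
 [ 0.1  0.4]
 [-0.7 -0.7]
 [ 0.8  0. ]
 [ 1.7  1. ]
 [ 0.   1.2]
 [-0.8  0.8]]
lid [1.42083893]
[[-0.3 -1.4]
 [-0.2 -1. ]
 [-0.4  0.7]
 [-0.3  0.7]
 [-1.3 -2. ]
 [-0.5  2.6]
 [ 2.   3. ]]
butt end [ 0.5671 -0.298   0.024 ]
neck [ 0.5257 -0.1976  0.024 ]
roll far edge mid [ 0.4952 -0.1286  0.03  ]
fork mid [ 0.52   -0.1855  0.024 ]
rollcentre [ 0.5004 -0.144   0.042 ]
sl1 [ 0.668  -0.0425  0.006 ]
sl2 [ 0.7252 -0.3036  0.006 ]
sl3 [ 0.4717 -0.3567  0.006 ]
sl4 [ 0.4167 -0.0956  0.006 ]
side butt end [ 0.5699 -0.2914  0.024 ]
side neck [ 0.5245 -0.1932  0.024 ]
side roll top mid [ 0.5019 -0.152   0.042 ]
```

```bash
cat >> h.py <<'E'
pc=[0.5864,0.2021,0.0080]
def W(b,p=pc):
    c,s=np.cos(p[2]),np.sin(p[2]); return [p[0]+c*b[0]-s*b[1],p[1]+s*b[0]+c*b[1],b[2]]
def lidpt(a,l,y,h): return W([.085-l*np.cos(a)+h*np.sin(a), y, .071+l*np.sin(a)+h*np.cos(a)])
E
python3 - <<'E'
from h import *
for n,x0,y0,w,h,k in (("top",150,95,100,95,8),("side",250,85,100,120,5)):
  out=[]
  for a in (1.55,1.7):
    im=cv2.imread(f"pics/{n}0.png")[y0:y0+h,x0:x0+w]; im=cv2.resize(im,None,fx=k,fy=k,interpolation=cv2.INTER_CUBIC)
    im=cv2.convertScaleAbs(im,alpha=1.4)
    P=lambda X:tuple(int(round(v)) for v in (proj(n,X)[0]-[x0,y0]+.5)*k)
    for b in [(l,y,hh) for l in(0,.17) for y in(-.14,.14) for hh in(0,.03)]:
      for c in [(l,y,hh) for l in(0,.17) for y in(-.14,.14) for hh in(0,.03)]:
        if sum(u!=v for u,v in zip(b,c))==1: cv2.line(im,P(lidpt(a,*b)),P(lidpt(a,*c)),(0,255,0),1)
    V=[(x,y,z) for x in(-.085,.085) for y in(-.14,.14) for z in(0,.07)]
    for b in V:
      for c in V:
        if sum(u!=v for u,v in zip(b,c))==1: cv2.line(im,P(W(b)),P(W(c)),(255,0,0),1)
    out.append(im)
  o=np.hstack(out) if n=="side" else np.vstack([i[:380] for i in out]); 
  s=min(1,800/o.shape[1],600/o.shape[0]); cv2.imwrite(f"pics/ov_{n}.png",cv2.resize(o,None,fx=s,fy=s,interpolation=cv2.INTER_AREA))
E
```

```text
(no output)
```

View pics/ov_top.png

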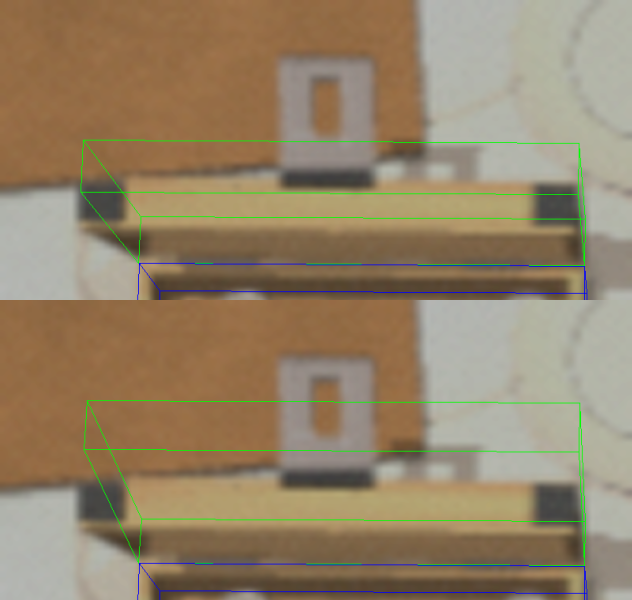

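View pics/ov_side.png

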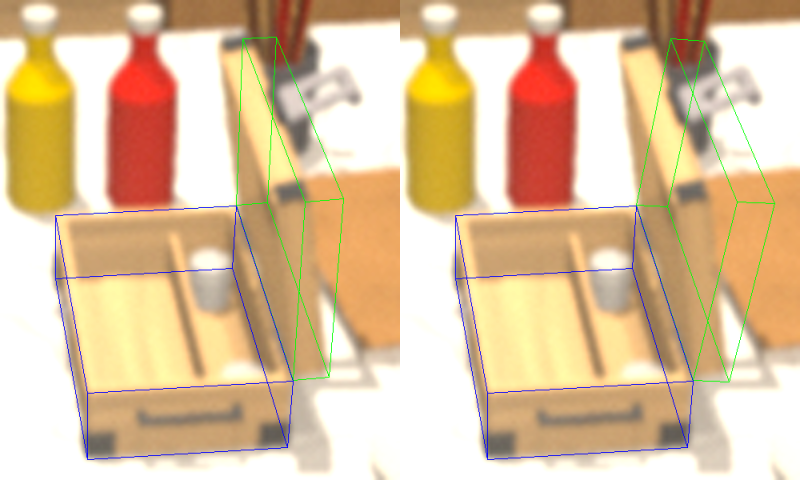

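```bash
cat >> h.py <<'E'
def plan(dx,dy,dz,th,droll=0):
    "world shift -> tool cm at tool-x yaw th(deg)"
    t=np.radians(th); X=np.array([np.cos(t),np.sin(t)]);Y=np.array([np.sin(t),-np.cos(t)]); d=np.array([dx,dy])
    return (d@X*100, d@Y*100, -dz*100)
def st():
    s=robot.read_state(); R=cv2.Rodrigues(s["orientation"])[0]
    print("t %.2f"%s["t"],"pos",s["tool_pos"].round(4),"thx %.2f"%np.degrees(np.arctan2(R[1,0],R[0,0])),"z",R[:,2].round(3),"F",s["force"].round(1),"op %.4f"%s["opening"],"q",s["q"].round(2))
    return s
E
python3 - <<'E'
from h import *
st()
for nm,uv in [("blue",(378,155)),("green",(378,208)),("white",(132,203)),("yel",(131,178)),("red",(136,153))]:
    print(nm,atz("top",uv,.12).round(3))
o=lambda c:(260+(c[0]+.5)/6-.5,125+(c[1]+.5)/6-.5)
for c in((175,90),(185,165),(385,92),(390,110)): print("scr",atz("top",o(c),.015).round(3))
print("cup",atz("top",(398,190),.1).round(3), "brush ends",atz("top",(440,165),.25).round(3),atz("top",(432,180),.25).round(3))
print(atz("side",(252,335),.05),atz("side",(340,330),.05), atz("side",(300,370),.03))
E
```

```text
t 0.10 pos [ 0.1754 -0.5733  0.2317] thx 17.01 z [-0.     0.002 -1.   ] F [ 0.1 -0.6 -0.1] op 0.0928 q [-1.36  0.13  1.49 -0.    1.52 -0.09]
blue [ 0.598 -0.463  0.12 ]
green [ 0.394 -0.457  0.12 ]
white [0.397 0.471 0.12 ]
yel [0.492 0.48  0.12 ]
red [0.589 0.467 0.12 ]
scr [ 0.678 -0.127  0.015]
scr [ 0.626 -0.134  0.015]
scr [ 0.68  -0.271  0.015]
scr [ 0.667 -0.275  0.015]
cup [ 0.466 -0.545  0.1  ] brush ends [ 0.539 -0.647  0.25 ] [ 0.484 -0.614  0.25 ]
[ 0.39991285 -0.50836245  0.05      ] [ 0.60879676 -0.51067993  0.05      ] [ 0.50179783 -0.59491579  0.03      ]
```

>>> carry_out --commands '[[[0, 0, -0.6, -7.1], [0, 0, -0.6, -7.1], [0, 0, -0.6, -7.1], [0, 0, -0.6, -7.1], [0, 0, -0.6, -7.1], [0, 0, -0.6, -7.1], [0, 0, -0.6, -7.1], [0, 0, -0.6, -7.1], [0, 0, -0.6, -7.1], [0, 0, -0.6, -7.1], [0, 0, -0.6, -7.1], [0, 0, 0, -7.1], [0, 0, 0, -7.1], [0, 0, 0, -5.1]]]' --claw 7 --grip_force 20

```text
t: 1.27
tool_pos: [0.1754, -0.5736, 0.2982]
orientation: [-1.693, -2.646, -0.001]
force: [1.5, 0.8, 0.1]
opening: 0.0698
```

```bash
python3 - <<'E'
from h import *
s=st(); R=cv2.Rodrigues(s["orientation"])[0]; p=s["tool_pos"]
w=np.array([.2,-.35,.30]); g=np.array([.5335,-.2195,.12])
print((R.T@(w-p)*100).round(2),(R.T@(g-w)*100).round(2))
E
```

```text
t 1.27 pos [ 0.1754 -0.5736  0.2982] thx 114.78 z [-0.     0.001 -1.   ] F [1.5 0.8 0.1] op 0.0698 q [-1.36  0.11  1.39 -0.    1.64 -1.79]
[19.27 11.6  -0.16] [-2.15 35.75 18.  ]
```

>>> carry_out --commands '[[[2.41, 1.45, 0, 0], [2.41, 1.45, 0, 0], [2.41, 1.45, 0, 0], [2.41, 1.45, 0, 0], [2.41, 1.45, 0, 0], [2.41, 1.45, 0, 0], [2.41, 1.45, 0, 0], [2.41, 1.45, 0, 0]]]'

```text
t: 1.93
tool_pos: [0.2013, -0.3488, 0.2981]
orientation: [-1.702, -2.64, -0.001]
force: [1.5, -0.3, -0.5]
opening: 0.0703
```

>>> carry_out --commands '[[[-0.18, 2.98, 1.5, 0], [-0.18, 2.98, 1.5, 0], [-0.18, 2.98, 1.5, 0], [-0.18, 2.98, 1.5, 0], [-0.18, 2.98, 1.5, 0], [-0.18, 2.98, 1.5, 0], [-0.18, 2.98, 1.5, 0], [-0.18, 2.98, 1.5, 0], [-0.18, 2.98, 1.5, 0], [-0.18, 2.98, 1.5, 0], [-0.18, 2.98, 1.5, 0], [-0.18, 2.98, 1.5, 0], [0, 0, 0, 0]]]'

```text
t: 3.02
tool_pos: [0.5372, -0.2186, 0.1134]
orientation: [-1.695, -2.638, -0.001]
force: [-0.8, -0.5, -0.6]
opening: 0.07
```

```bash
python3 - <<'E'
from h import *
s=st(); R=cv2.Rodrigues(s["orientation"])[0]; p=s["tool_pos"]
g=np.array([.5335,-.2195,.026])
print((R.T@(g-p)*100).round(2))
im=robot.read_camera("top")[:,:,::-1];im2=robot.read_camera("side")[:,:,::-1]
cv2.imwrite("pics/t1.png",im);cv2.imwrite("pics/s1.png",im2)
crop("",260,125,100,85,5,"pics/t1c.png",im);crop("",230,150,130,140,4,"pics/s1c.png",im2)
E
```

```text
t 3.02 pos [ 0.5372 -0.2186  0.1134] thx 114.55 z [-0.005  0.004 -1.   ] F [-0.8 -0.5 -0.6] op 0.0700 q [-0.48  0.17  1.67  0.    1.31 -0.9 ]
[ 0.03 -0.35  8.74]
```

View pics/s1c.png

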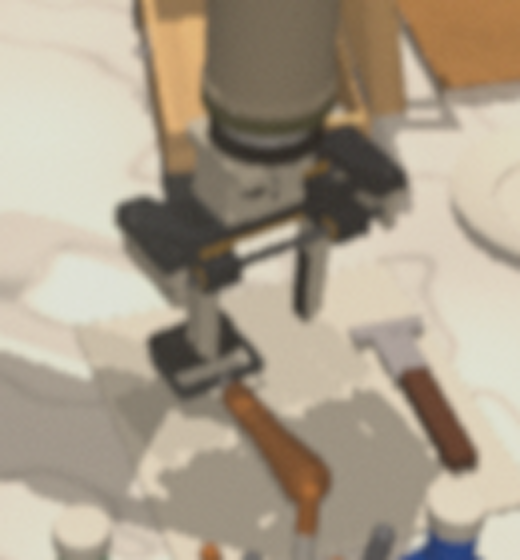

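View pics/t1.png

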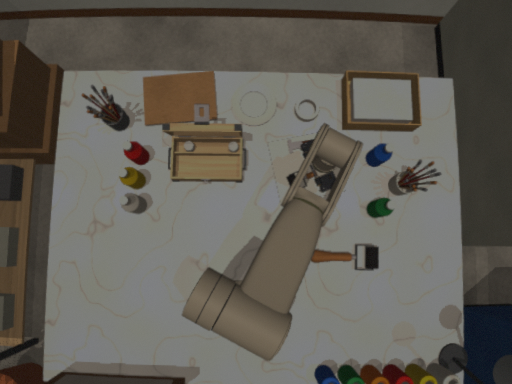

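```bash
python3 - <<'E'
from h import *
im=cv2.imread("pics/s1.png"); im=cv2.resize(im[150:290,230:360],None,fx=4,fy=4,interpolation=cv2.INTER_CUBIC)
u=np.array([-.413,.911,0])
g=np.array([.5335,-.2195,.024])
for s,c in [(0,(0,0,255)),(.082,(255,0,0)),(-.088,(0,255,0))]:
    p=(proj("side",g+s*u)[0]-[230,150]+.5)*4; cv2.circle(im,tuple(int(v) for v in p),4,c,-1)
cv2.imwrite("pics/s1d.png",im)
E
```

```text
(no output)
```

View pics/s1d.png

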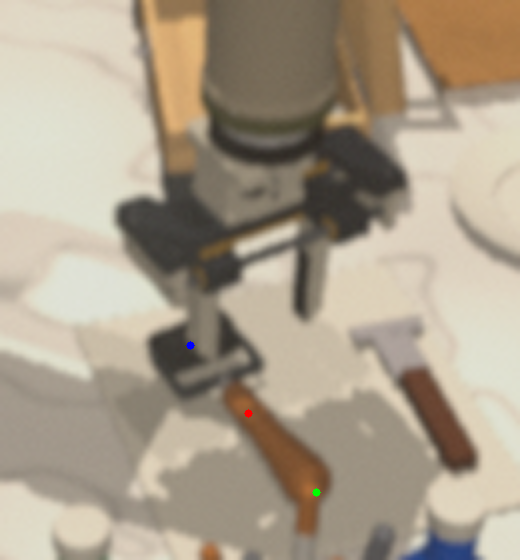

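>>> carry_out --commands '[[[-0.3, -0.36, 2, 0], [0, 0, 2, 0], [0, 0, 2, 0], [0, 0, 1.7, 0], [0, 0, 1, 0], [0, 0, 0, 0]]]'

```text
t: 3.62
tool_pos: [0.5319, -0.2263, 0.0299]
orientation: [-1.701, -2.637, 0.001]
force: [-1.1, 0.8, -0.1]
opening: 0.0699
```

>>> carry_out --commands '[[[0, 0, 0, 0], [0, 0, 0, 0], [0, 0, 0, 0], [0, 0, 0, 0], [0, 0, 0, 0], [0, 0, 0, 0]]]' --claw 1 --grip_force 30

```text
t: 4.12
tool_pos: [0.5344, -0.2265, 0.0322]
orientation: [1.701, 2.64, 0.0]
force: [-1.0, 0.2, -0.3]
opening: 0.0344
```

>>> carry_out --commands '[[[0, 0, 0.3, 0], [0, 0, 0.2, 0], [0, 0, 0, 0], [0, 0, 0, 0]]]'

```text
t: 4.45
tool_pos: [0.5346, -0.2266, 0.0278]
orientation: [1.701, 2.64, 0.0]
force: [-2.8, 1.8, 9.8]
opening: 0.0234
```

```bash
python3 - <<'E'
from h import *
st()
E
```

```text
t 4.45 pos [ 0.5346 -0.2266  0.0278] thx 114.40 z [ 0.001 -0.    -1.   ] F [-2.8  1.8  9.8] op 0.0234 q [-0.49  0.27  1.72  0.    1.15 -0.92]
```

>>> carry_out --commands '[[[0, 0, -1.3, 0], [0, 0, -2.5, 0], [0, 0, -3, 6], [0, 0, -3, 6], [0, 0, -2.5, 6], [0, 0, 0, 6], [0, 0, 0, 0]]]'

```text
t: 5.03
tool_pos: [0.5351, -0.227, 0.1522]
orientation: [2.216, 2.221, 0.002]
force: [-0.3, -0.3, -3.1]
opening: 0.0228
```

```bash
python3 - <<'E'
from h import *
s=st(); R=cv2.Rodrigues(s["orientation"])[0]; p=s["tool_pos"]
g=np.array([.5,.188,.15])
print((R.T@(g-p)*100).round(2))
im2=robot.read_camera("side")[:,:,::-1]
crop("",230,100,150,150,4,"pics/s2c.png",im2)
E
```

```text
t 5.03 pos [ 0.5351 -0.227   0.1522] thx 90.13 z [ 0.003 -0.002 -1.   ] F [-0.3 -0.3 -3.1] op 0.0228 q [-0.49  0.13  1.64 -0.    1.37 -0.49]
[41.51 -3.42  0.13]
```

View pics/s2c.png

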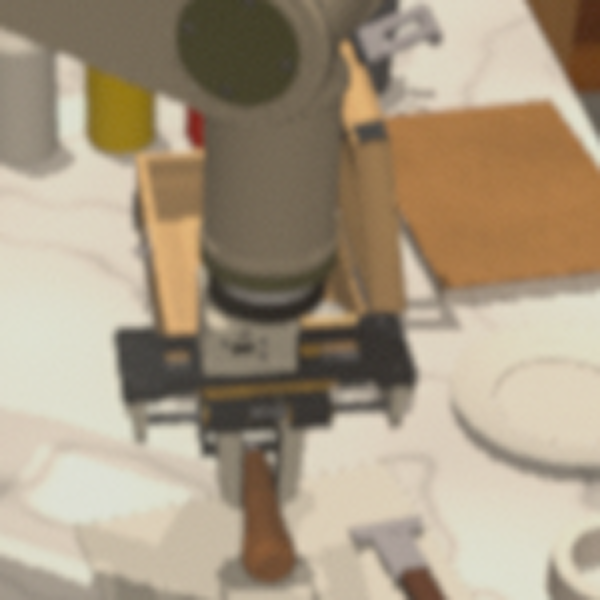

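>>> carry_out --commands '[[[2, -1, 0, 0], [3, -1, 0, 0], [3.3, -1, 0, 0], [3.3, -0.4, 0, 0], [3.3, 0, 0, 0], [3.3, 0, 0, 0], [3.3, 0, 0, 0], [3.3, 0, 0, 0], [3.3, 0, 0, 0], [3.3, 0, 0, 0], [3.3, 0, 0, 0], [3.2, 0, 0, 0], [2.2, 0, 0, 0], [1, 0, 0, 0], [0, 0, 0, 0]]]'

```text
t: 6.33
tool_pos: [0.4957, 0.186, 0.148]
orientation: [-2.206, -2.234, 0.004]
force: [0.3, 0.1, -2.4]
opening: 0.0234
```

```bash
python3 - <<'E'
from h import *
s=st()
im2=robot.read_camera("side")[:,:,::-1]
crop("",230,60,150,150,4,"pics/s3c.png",im2)
E
```

```text
t 6.33 pos [0.4957 0.186  0.148 ] thx 90.73 z [-0.003 -0.    -1.   ] F [ 0.3  0.1 -2.4] op 0.0234 q [ 0.26 -0.    1.78  0.    1.36  0.25]
```

View pics/s3c.png

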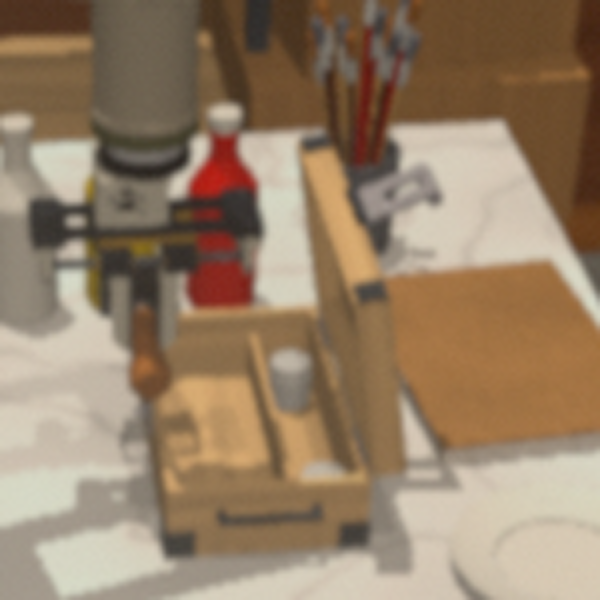

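>>> carry_out --commands '[[[0, 2, 0, 0], [0, 1.5, 0, 0], [0, 1, 0, 0], [0, 0.8, 0, 0], [0, 0.8, 0, 0], [0, 0.8, 0, 0], [0, 0.8, 0, 0], [0, 0, 0, 0]]]'

```text
t: 7.05
tool_pos: [0.5751, 0.1844, 0.1495]
orientation: [2.214, 2.229, 0.0]
force: [0.0, -0.1, -2.5]
opening: 0.0232
```

```bash
python3 - <<'E'
from h import *
s=st()
im2=robot.read_camera("side")[:,:,::-1]
crop("",230,60,150,150,4,"pics/s4c.png",im2)
E
```

```text
t 7.05 pos [0.5751 0.1844 0.1495] thx 90.38 z [ 0. -0. -1.] F [ 0.  -0.1 -2.5] op 0.0232 q [ 0.23  0.19  1.57 -0.    1.38  0.22]
```

View pics/s4c.png

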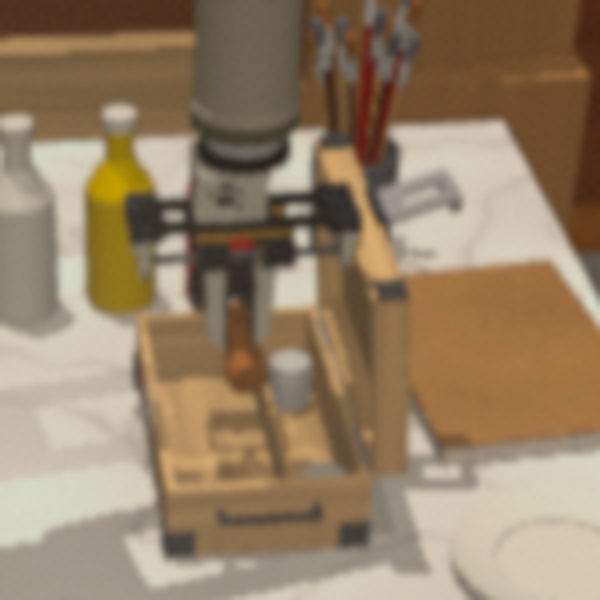

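>>> carry_out --commands '[[[0.2, -1, 0, 0], [0.2, -1, 0, 0], [0, 0, 1, 0], [0, 0, 2, 0], [0, 0, 2, 0], [0, 0, 1.5, 0], [0, 0, 0, 0]]]'

```text
t: 7.68
tool_pos: [0.5512, 0.188, 0.08]
orientation: [-2.211, -2.227, 0.009]
force: [-1.2, -0.3, -2.6]
opening: 0.0234
```

```bash
python3 - <<'E'
from h import *
s=st()
crop("",230,60,150,150,4,"pics/s5c.png",robot.read_camera("side")[:,:,::-1])
crop("",150,90,110,110,5,"pics/t5c.png",robot.read_camera("top")[:,:,::-1])
E
```

```text
t 7.68 pos [0.5512 0.188  0.08  ] thx 90.43 z [-0.006 -0.002 -1.   ] F [-1.2 -0.3 -2.6] op 0.0234 q [ 0.24  0.21  1.68 -0.    1.25  0.23]
```

View pics/s5c.png

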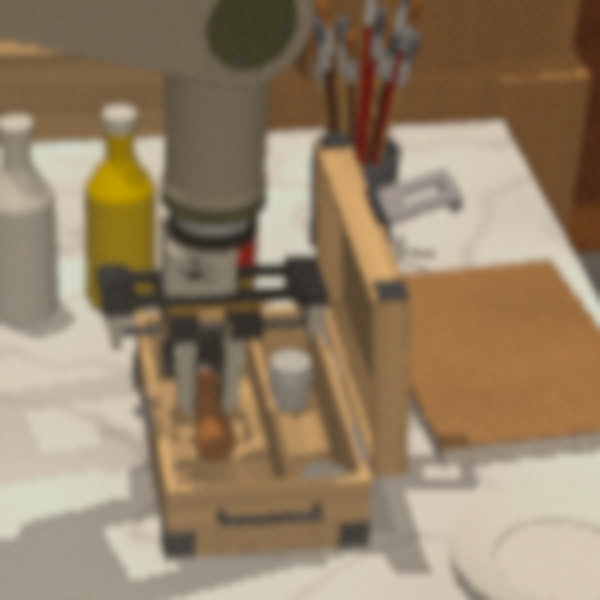

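View pics/t5c.png

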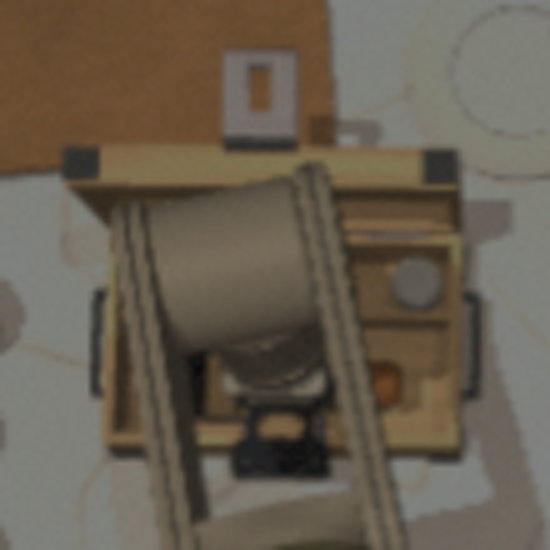

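>>> carry_out --commands '[[[0, 0.3, 1.5, 0], [0, 0, 1.5, 0], [0, 0, 1, 0], [0, 0, 0.5, 0], [0, 0, 0.3, 0], [0, 0, 0.2, 0], [0, 0, 0, 0]]]'

```text
t: 8.37
tool_pos: [0.5574, 0.1889, 0.035]
orientation: [2.213, 2.229, 0.001]
force: [-0.5, -0.9, -1.1]
opening: 0.023
```

>>> carry_out --commands '[[[0, 0, 0.3, 0], [0, 0, 0.3, 0], [0, 0, 0, 0]]]'

```text
t: 8.62
tool_pos: [0.5571, 0.1888, 0.0284]
orientation: [2.214, 2.229, 0.0]
force: [-0.4, -0.2, -0.9]
opening: 0.0232
```

>>> carry_out --commands '[[[0, 0, 0, 0], [0, 0, 0, 0], [0, 0, 0, 0], [0, 0, 0, 0]]]' --claw 4

```text
t: 8.95
tool_pos: [0.5575, 0.1889, 0.0291]
orientation: [2.213, 2.229, 0.001]
force: [0.1, -0.1, -0.1]
opening: 0.0392
```

>>> carry_out --commands '[[[0, 0, -1, 0], [0, 0, -2, 0], [0, 0, -3, 0], [0, 0, -4, 0], [0, 0, -4, 0], [0, 0, -4, 0], [0, 0, 0, 0]]]'

```text
t: 9.53
tool_pos: [0.5616, 0.1899, 0.2204]
orientation: [2.208, 2.224, 0.021]
force: [1.2, 0.3, 1.4]
opening: 0.0399
```

```bash
python3 - <<'E'
from h import *
s=st()
crop("",230,60,150,150,4,"pics/s6c.png",robot.read_camera("side")[:,:,::-1])
E
```

```text
t 9.53 pos [0.5616 0.1899 0.2204] thx 90.41 z [ 0.015  0.004 -1.   ] F [1.2 0.3 1.4] op 0.0399 q [0.24 0.1  1.54 0.   1.48 0.23]
```

View pics/s6c.png

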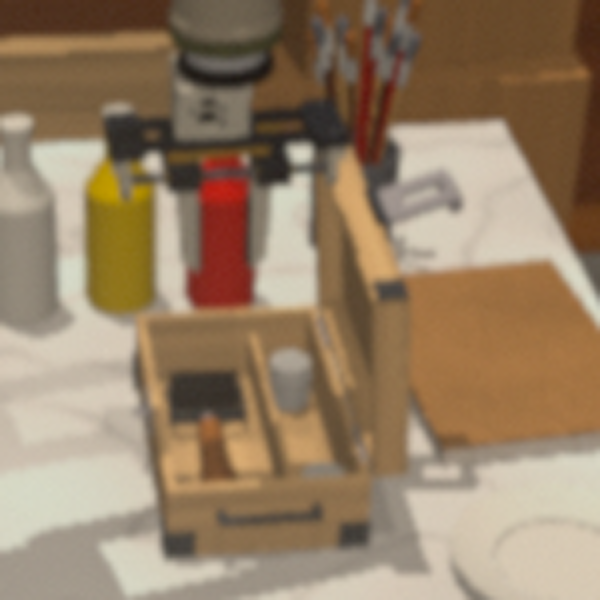

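>>> carry_out --commands '[[[0, 0, -3, 0], [0, 0, -4, 0], [0, 0, -4, 0], [-0.7, 1.5, -2, 0], [-1, 2.5, 0, 0], [-1, 2.5, 0, 0], [-1, 2.5, 0, 0], [-1, 2.5, 0, 0], [-1, 2.5, 0, 0], [-1, 2, 0, 0], [-1, 1.5, 0, 0], [0, 0, 0, 0]]]' --claw 0

```text
t: 10.58
tool_pos: [0.734, 0.1104, 0.3355]
orientation: [-2.215, -2.225, 0.005]
force: [-0.6, 0.5, -1.1]
opening: 0.0003
```

```bash
python3 - <<'E'
from h import *
s=st()
t=robot.read_camera("top")[:,:,::-1]
crop("",230,60,150,150,4,"pics/s7c.png",robot.read_camera("side")[:,:,::-1])
crop("",150,90,110,110,5,"pics/t7c.png",t)
E
```

```text
t 10.58 pos [0.734  0.1104 0.3355] thx 90.25 z [-0.003 -0.001 -1.   ] F [-0.6  0.5 -1.1] op 0.0003 q [ 0.08  0.54  0.81 -0.    1.8   0.08]
```

View pics/s7c.png

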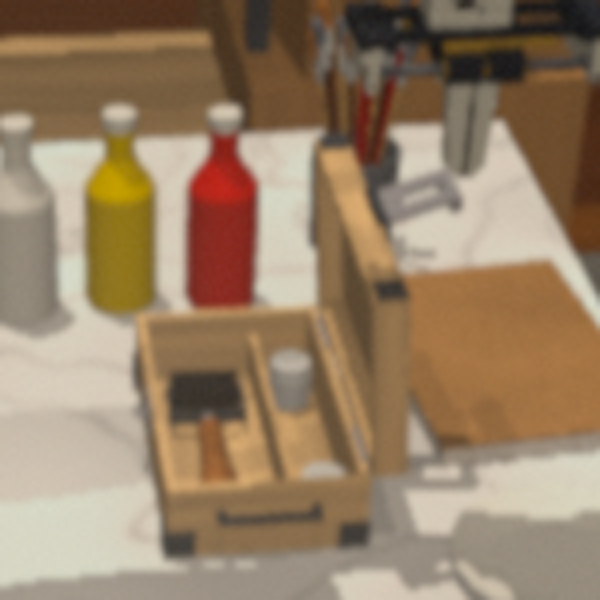

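View pics/t7c.png

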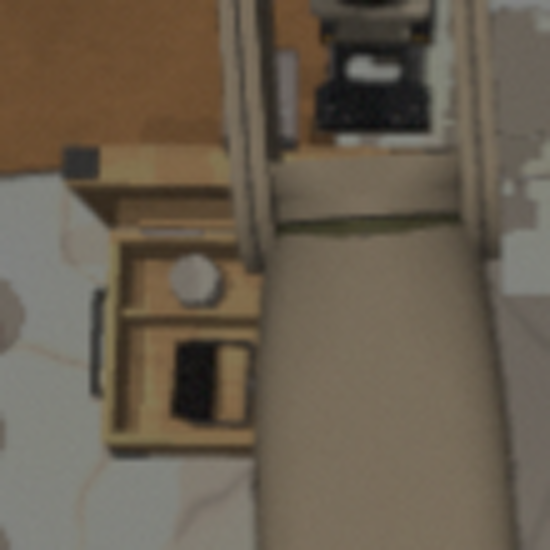

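>>> carry_out --commands '[[[0, 0, 2, 0], [0, 0, 3, 0], [0, 0, 3, 0], [0, 0, 2.2, 0], [0, 0, 0.8, 0], [0, 0, 0, 0]]]'

```text
t: 11.18
tool_pos: [0.7303, 0.1137, 0.2255]
orientation: [-2.21, -2.228, 0.006]
force: [-0.5, -0.1, -0.4]
opening: 0.0006
```

>>> carry_out --commands '[[[0, -1, 0, 0], [0, -1.2, 0, 0], [0, -1.2, 0, 0], [0, -1.2, 0, 0], [0, -1.2, 0, 0], [0, -1, 0, 0], [0, 0, 0, 0]]]'

```text
t: 11.77
tool_pos: [0.6646, 0.1132, 0.2324]
orientation: [2.211, 2.228, 0.006]
force: [0.4, -0.1, 0.2]
opening: 0.0005
```

```bash
python3 - <<'E'
from h import *
s=st()
crop("",230,40,150,150,4,"pics/s8c.png",robot.read_camera("side")[:,:,::-1])
E
```

```text
t 11.77 pos [0.6646 0.1132 0.2324] thx 90.45 z [ 0.005  0.001 -1.   ] F [ 0.4 -0.1  0.2] op 0.0005 q [0.09 0.33 1.26 0.   1.55 0.08]
```

View pics/s8c.png

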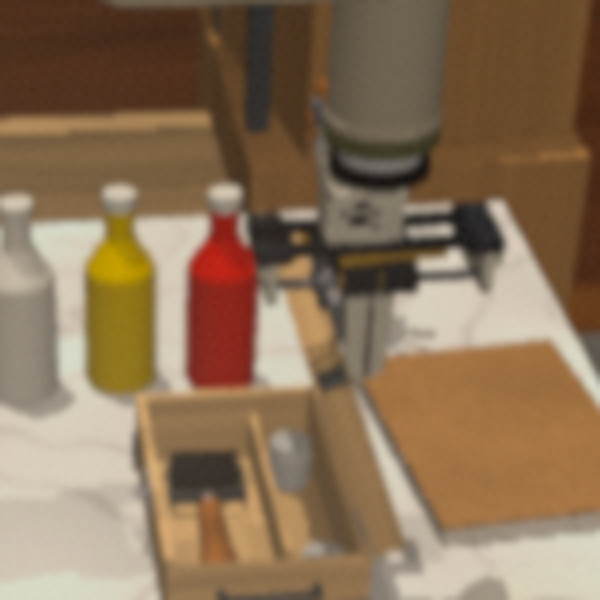

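>>> carry_out --commands '[[[0, -1.3, 0.65, 0], [0, -1.3, 0.65, 0], [0, -1.3, 0.65, 0], [0, -1.2, 0.8, 0], [0, -1.2, 0.8, 0], [0, -1.2, 0.8, 0], [0, -0.9, 1.1, 0], [0, -0.9, 1.1, 0], [0, -0.9, 1.1, 0], [0, 0, 0, 0]]]'

```text
t: 12.65
tool_pos: [0.5614, 0.112, 0.1513]
orientation: [-2.212, -2.229, 0.002]
force: [0.2, -0.2, -1.1]
opening: 0.0004
```

```bash
python3 - <<'E'
from h import *
s=st()
crop("",230,40,150,150,4,"pics/s9c.png",robot.read_camera("side")[:,:,::-1])
E
```

```text
t 12.65 pos [0.5614 0.112  0.1513] thx 90.43 z [-0.002 -0.    -1.   ] F [ 0.2 -0.2 -1.1] op 0.0004 q [0.11 0.11 1.66 0.   1.37 0.1 ]
```

View pics/s9c.png

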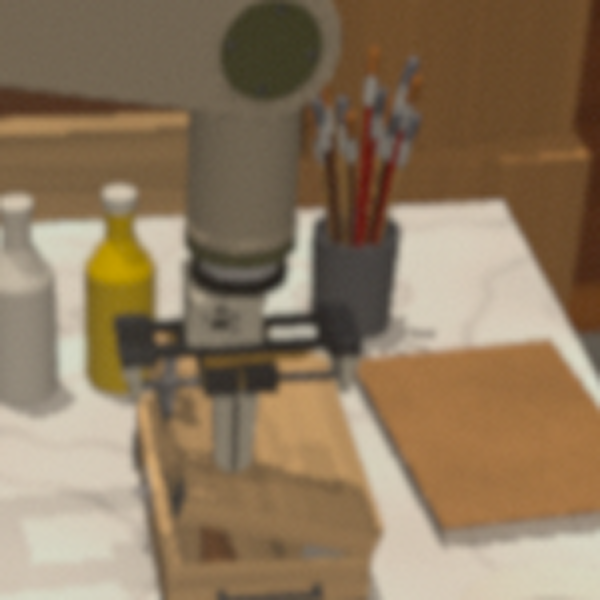

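>>> carry_out --commands '[[[0, -0.4, 1.2, 0], [0, -0.4, 1.2, 0], [0, -0.2, 0.8, 0], [0, 0, 0.6, 0], [0, 0, 0.4, 0], [0, 0, 0, 0]]]'

```text
t: 13.2
tool_pos: [0.5524, 0.1118, 0.115]
orientation: [-2.213, -2.229, 0.001]
force: [-26.0, -2.6, 43.1]
opening: 0.0004
```

```bash
python3 - <<'E'
from h import *
s=st()
crop("",230,40,150,150,4,"pics/s10c.png",robot.read_camera("side")[:,:,::-1])
E
```

```text
t 13.20 pos [0.5524 0.1118 0.115 ] thx 90.42 z [-0.001 -0.    -1.   ] F [-26.   -2.6  43.1] op 0.0004 q [ 0.11  0.12  1.72 -0.    1.3   0.1 ]
```

View pics/s10c.png

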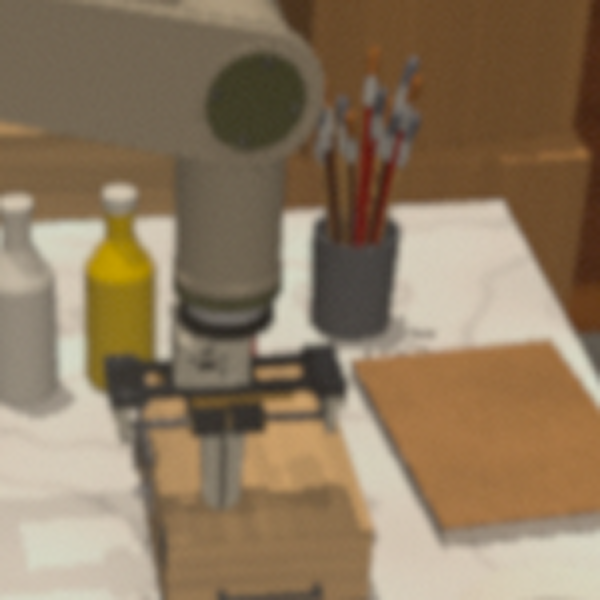

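>>> carry_out --commands '[[[0, 0, -1, 0], [0, 0, -3, 0], [0, 0, -4, 0], [0, 0, -4, 0], [0, 0, -3, 0], [0, 0, 0, 0]]]'

```text
t: 13.75
tool_pos: [0.5562, 0.1121, 0.2686]
orientation: [2.208, 2.224, 0.015]
force: [0.5, 0.2, 1.3]
opening: 0.0005
```

```bash
python3 - <<'E'
from h import *
s=st()
im=robot.read_camera("side")[:,:,::-1]; cv2.imwrite("pics/s11.png",im)
crop("",245,90,100,120,5,"pics/s11c.png",im)
t=robot.read_camera("top")[:,:,::-1]; cv2.imwrite("pics/t11.png",t)
crop("",150,90,110,110,5,"pics/t11c.png",t)
E
```

```text
t 13.75 pos [0.5562 0.1121 0.2686] thx 90.40 z [ 0.012  0.001 -1.   ] F [0.5 0.2 1.3] op 0.0005 q [ 0.11  0.02  1.54 -0.    1.57  0.1 ]
```

View pics/s11c.png

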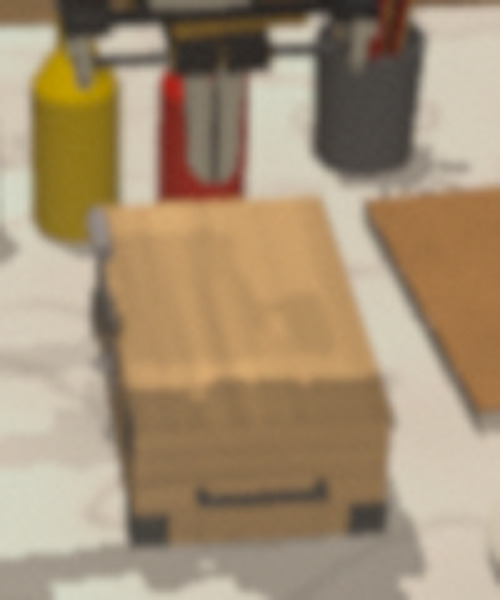

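View pics/t11c.png

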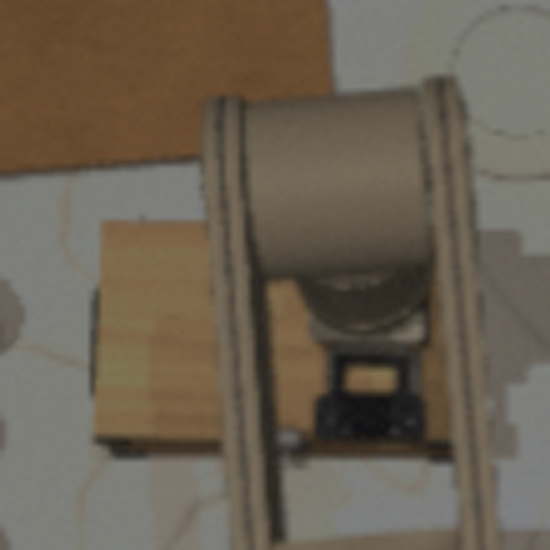

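```bash
cat >> h.py <<'E'
def hasp(b,y,l=.06): # lid closed
    return W([-.089-l*np.sin(b),y,.101-l*np.cos(b)])
E
python3 - <<'E'
from h import *
for n,x0,y0,k in(("side",245,90,5),("top",150,90,5)):
  for b in (0,.5,1,1.57,2,2.6,3.14,3.6):
    print(n,b,((proj(n,[hasp(b,-.026,0),hasp(b,-.026,.067),hasp(b,.026,.067),hasp(b,.026,0)])-[x0,y0]+.5)*k).astype(int).tolist())
s=cv2.imread("pics/s11.png"); crop("",255,115,40,60,10,"pics/s11d.png",s)
E
```

```text
side 0 [[111, 331], [110, 411], [103, 369], [103, 290]]
side 0.5 [[111, 331], [65, 404], [58, 362], [103, 290]]
side 1 [[111, 331], [29, 379], [24, 338], [103, 290]]
side 1.57 [[111, 331], [13, 336], [8, 295], [103, 290]]
side 2 [[111, 331], [21, 301], [16, 261], [103, 290]]
side 2.6 [[111, 331], [59, 262], [53, 222], [103, 290]]
side 3.14 [[111, 331], [111, 247], [103, 207], [103, 290]]
side 3.6 [[111, 331], [155, 253], [146, 214], [103, 290]]
top 0 [[309, 445], [317, 458], [252, 458], [242, 445]]
top 0.5 [[309, 445], [316, 497], [250, 496], [242, 445]]
top 1 [[309, 445], [312, 524], [246, 523], [242, 445]]
top 1.57 [[309, 445], [308, 532], [239, 532], [242, 445]]
top 2 [[309, 445], [304, 520], [235, 520], [242, 445]]
top 2.6 [[309, 445], [301, 480], [230, 479], [242, 445]]
top 3.14 [[309, 445], [301, 431], [230, 431], [242, 445]]
top 3.6 [[309, 445], [303, 393], [232, 393], [242, 445]]
```

View pics/s11d.png

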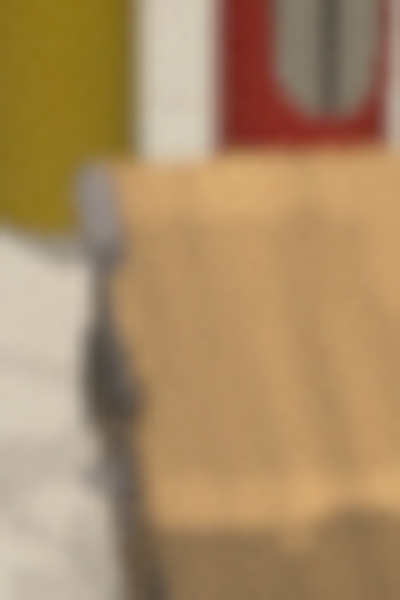

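>>> carry_out --commands '[[[2, 0, 0, 0], [3, 0, 0, 0], [3, 0, 0, 0], [1, 0, 0, 0], [0, 0, 2, 0], [0, 0, 3, 0], [0, 0, 3, 0], [0, 0, 2, 0], [0, 0, 0.4, 0], [0, 0, 0, 0]]]'

```text
t: 14.68
tool_pos: [0.5499, 0.2008, 0.1526]
orientation: [-2.212, -2.227, 0.009]
force: [-0.3, 0.6, -0.6]
opening: 0.0004
```

```bash
python3 - <<'E'
from h import *
s=st()
im=robot.read_camera("side")[:,:,::-1]
crop("",225,60,120,140,4,"pics/s12c.png",im)
E
```

```text
t 14.68 pos [0.5499 0.2008 0.1526] thx 90.40 z [-0.006 -0.002 -1.   ] F [-0.3  0.6 -0.6] op 0.0004 q [ 0.26  0.15  1.62 -0.    1.38  0.26]
```

View pics/s12c.png

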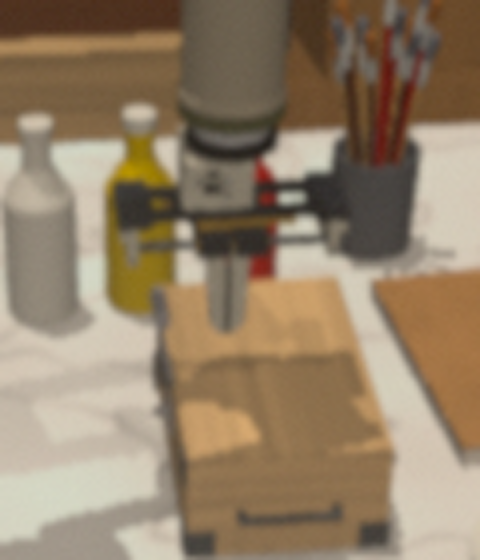

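>>> carry_out --commands '[[[0, -0.6, -0.5, 0], [0, -1, -0.3, 0], [0, -1, 0, 0], [0, -1, 0, 0], [0, -1, 0, 0], [0, -1, 0, 0], [0, -1, 0, 0], [0, 0, 0, 0]]]'

```text
t: 15.4
tool_pos: [0.4858, 0.2017, 0.1667]
orientation: [2.212, 2.229, 0.005]
force: [0.2, -0.4, -0.9]
opening: 0.0004
```

```bash
python3 - <<'E'
from h import *
s=st()
im=robot.read_camera("side")[:,:,::-1]
crop("",225,60,120,140,4,"pics/s13c.png",im)
E
```

```text
t 15.40 pos [0.4858 0.2017 0.1667] thx 90.43 z [ 0.003  0.001 -1.   ] F [ 0.2 -0.4 -0.9] op 0.0004 q [ 0.3  -0.03  1.78  0.    1.39  0.29]
```

View pics/s13c.png

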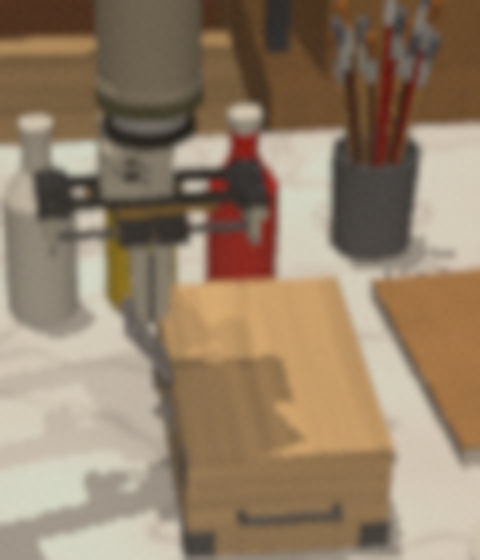

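>>> carry_out --commands '[[[0, -1, 0.4, 0], [0, -1, 0.5, 0], [0, -0.8, 0.6, 0], [0, -0.8, 0.7, 0], [0, -0.7, 0.7, 0], [0, -0.6, 0.8, 0], [0, 0, 1, 0], [0, 0, 1, 0], [0, 0, 1, 0], [0, 0, 0, 0]]]'

```text
t: 16.28
tool_pos: [0.4357, 0.2004, 0.0944]
orientation: [-2.213, -2.228, 0.005]
force: [-0.0, 0.4, -0.7]
opening: 0.0003
```

```bash
python3 - <<'E'
from h import *
s=st()
im=robot.read_camera("side")[:,:,::-1]
crop("",225,60,120,140,4,"pics/s14c.png",im)
E
```

```text
t 16.28 pos [0.4357 0.2004 0.0944] thx 90.40 z [-0.004 -0.001 -1.   ] F [-0.   0.4 -0.7] op 0.0003 q [ 0.32 -0.08  1.96 -0.    1.26  0.32]
```

View pics/s14c.png

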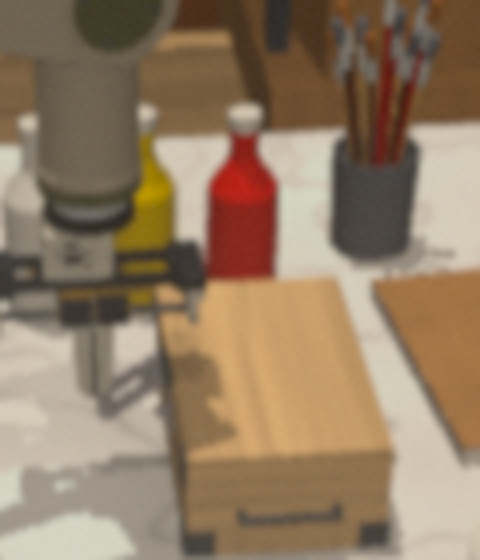

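>>> carry_out --commands '[[[0, 0.2, 1, 0], [0, 0.2, 1, 0], [0, 0, 0.3, 0], [0, 0, 0, 0], [0, -1.2, -1, 0], [0, -2, 0, 0], [0, -0.8, 0, 0], [0, 0, 0, 0]]]'

```text
t: 17.0
tool_pos: [0.3997, 0.2007, 0.0839]
orientation: [-2.212, -2.23, 0.001]
force: [0.3, -0.0, -0.2]
opening: 0.0004
```

```bash
python3 - <<'E'
from h import *
s=st()
im=robot.read_camera("side")[:,:,::-1]
crop("",225,60,120,140,4,"pics/s15c.png",im)
E
```

```text
t 17.00 pos [0.3997 0.2007 0.0839] thx 90.45 z [-0.001 -0.    -1.   ] F [ 0.3 -0.  -0.2] op 0.0004 q [ 0.35 -0.16  2.06  0.    1.25  0.34]
```

View pics/s15c.png

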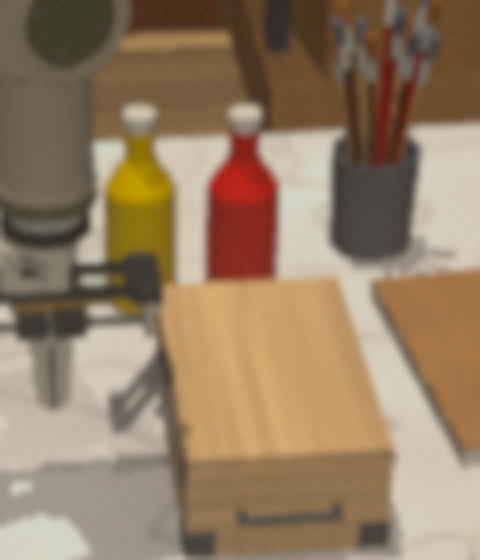

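>>> carry_out --commands '[[[0, 0, 1.2, 0], [0, 0, 1.5, 0], [0, 0, 0.7, 0], [0, 1, 0, 0], [0, 1, 0, 0], [0, 1, 0, 0], [0, 1, 0, 0], [0, 0.8, 0, 0], [0, 0.8, 0, 0], [0, 0, 0, 0]]]'

```text
t: 17.88
tool_pos: [0.4586, 0.201, 0.0504]
orientation: [2.214, 2.228, 0.001]
force: [1.0, -0.3, 0.6]
opening: 0.0007
```

```bash
python3 - <<'E'
from h import *
s=st()
im=robot.read_camera("side")[:,:,::-1]
crop("",225,60,120,140,4,"pics/s16c.png",im)
E
```

```text
t 17.88 pos [0.4586 0.201  0.0504] thx 90.38 z [ 0.001  0.    -1.   ] F [ 1.  -0.3  0.6] op 0.0007 q [ 0.31  0.03  1.94 -0.    1.17  0.3 ]
```

View pics/s16c.png

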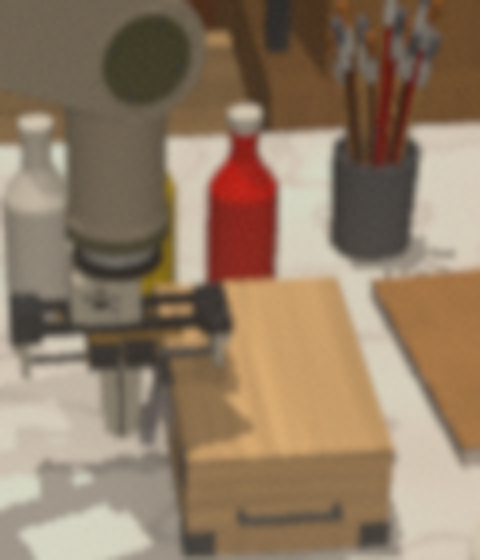

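>>> carry_out --commands '[[[0, 0.4, 0, 0], [0, 0.4, 0, 0], [0, 0.4, 0, 0], [0, 0, 0, 0]]]'

```text
t: 18.27
tool_pos: [0.4697, 0.2012, 0.0504]
orientation: [2.213, 2.229, 0.001]
force: [0.1, -0.1, -0.1]
opening: 0.0003
```

>>> carry_out --commands '[[[0, 0.3, 0, 0], [0, 0.3, 0, 0], [0, 0, 0, 0]]]'

```text
t: 18.52
tool_pos: [0.4713, 0.2013, 0.0497]
orientation: [-2.209, -2.226, 0.01]
force: [-20.5, -0.0, 15.7]
opening: 0.0005
```

>>> carry_out --commands '[[[0, 0.3, 0, 0], [0, 0, 0, 0], [0, 0, 0, 0]]]'

```text
t: 18.77
tool_pos: [0.4718, 0.2013, 0.0494]
orientation: [-2.207, -2.224, 0.016]
force: [-31.9, -1.4, 26.7]
opening: 0.0003
```

>>> carry_out --commands '[[[0, -1, 0, 0], [0, -2, 0, 0], [0, -3, 0, 0], [0, -1, -3, 0], [0, 0, -4, 0], [0, 0, -4, 0], [0, 0, -4, 0], [-3, 0, 0, 0], [-4, 0, 0, 0], [-4, 0, 0, 0], [-4, 0, 0, 0], [-4, 0, 0, 0], [-3, 0, 0, 0], [0, 0, 0, 0]]]'

```text
t: 19.93
tool_pos: [0.4095, -0.0239, 0.2005]
orientation: [2.217, 2.222, -0.001]
force: [0.8, -0.7, -0.2]
opening: 0.0005
```

```bash
python3 - <<'E'
from h import *
s=st()
im=robot.read_camera("side")[:,:,::-1]
crop("",235,90,110,120,5,"pics/s17c.png",im)
t=robot.read_camera("top")[:,:,::-1]; cv2.imwrite("pics/t17.png",t); crop("",150,90,110,110,5,"pics/t17c.png",t); cv2.imwrite("pics/s17.png",im)
E
```

```text
t 19.93 pos [ 0.4095 -0.0239  0.2005] thx 90.13 z [ 0.001 -0.002 -1.   ] F [ 0.8 -0.7 -0.2] op 0.0005 q [-0.18 -0.4   2.03 -0.    1.51 -0.18]
```

View pics/s17c.png

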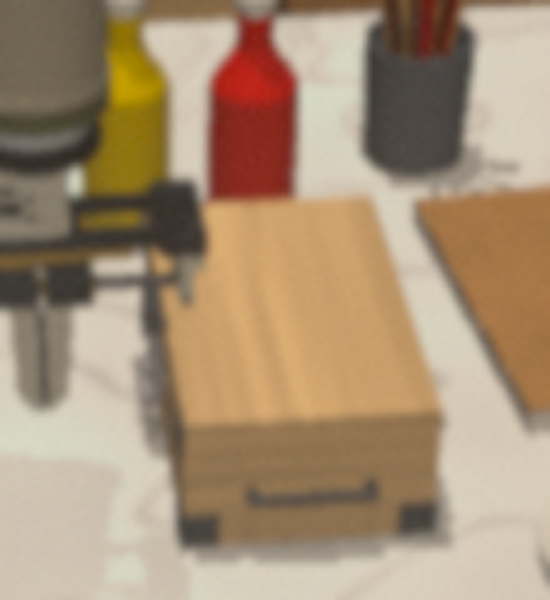

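View pics/t17c.png

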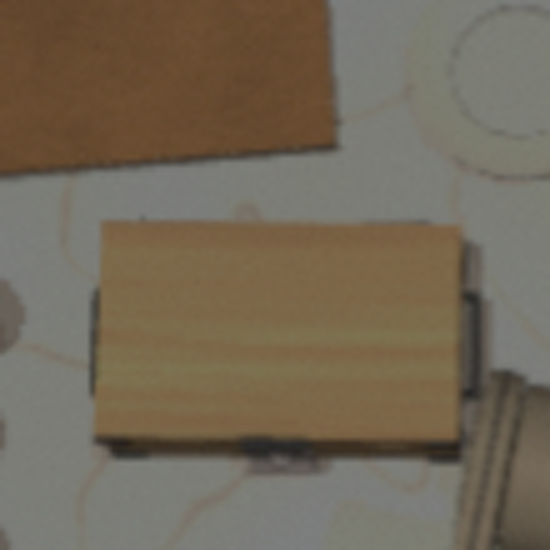

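```bash
python3 - <<'E'
from h import *
def lip(b,y,l,p): return W([-.089-l*np.sin(b)-p*np.cos(b),y,.101-l*np.cos(b)+p*np.sin(b)])
for n,x0,y0 in(("side",235,90),("top",150,90)):
  for b in(0,.1,.2,.3,.4):
    P=[lip(b,y,l,p) for y in(-.026,.026) for l,p in((.053,.015),(.067,.015),(.067,.001))]
    print(n,b,((proj(n,P)-[x0,y0]+.5)*5).round(0).astype(int).tolist())
im=cv2.imread("pics/s17.png"); crop("",250,130,40,60,10,"pics/s17d.png",im)
im=cv2.imread("pics/t17.png"); crop("",185,170,40,25,15,"pics/t17d.png",cv2.convertScaleAbs(im,alpha=1.7))
E
```

```text
side 0 [[139, 396], [140, 412], [159, 411], [133, 355], [133, 371], [152, 370]]
side 0.1 [[132, 394], [130, 411], [150, 411], [125, 353], [124, 369], [143, 370]]
side 0.2 [[125, 392], [121, 408], [141, 411], [118, 351], [115, 367], [134, 369]]
side 0.3 [[118, 389], [112, 405], [131, 409], [112, 348], [106, 364], [125, 367]]
side 0.4 [[112, 386], [104, 401], [122, 407], [105, 344], [98, 360], [116, 365]]
top 0 [[316, 475], [317, 477], [318, 460], [250, 474], [252, 477], [253, 459]]
top 0.1 [[315, 481], [317, 485], [318, 468], [250, 480], [252, 485], [252, 468]]
top 0.2 [[315, 487], [317, 493], [317, 476], [249, 486], [251, 492], [252, 476]]
top 0.3 [[315, 493], [316, 500], [317, 484], [249, 492], [250, 499], [252, 483]]
top 0.4 [[314, 498], [316, 507], [316, 491], [248, 497], [250, 506], [251, 491]]
```

View pics/s17d.png

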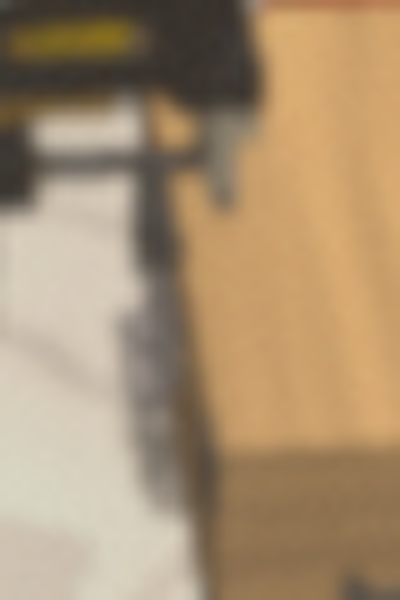

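View pics/t17d.png

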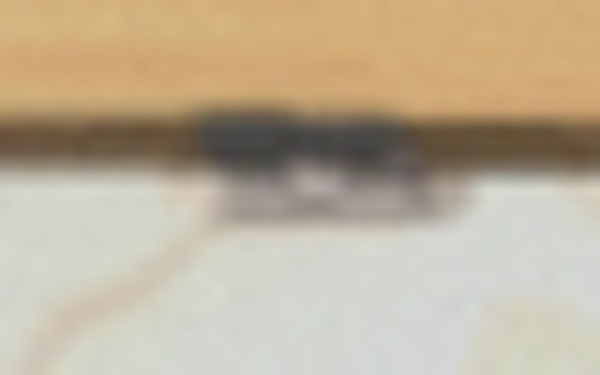

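```bash
python3 - <<'E'
from h import *
for z in (.101,.11): print(z,((proj("side",[W([-.085,-.14,z]),W([.085,-.14,.101])])-[235,90]+.5)*5).round(0).tolist(),((proj("top",[W([-.085,-.14,z]),W([-.085,.14,z]),W([.085,.14,.101])])-[150,90]+.5)*5).round(0).tolist())
st()
E
```

```text
0.101 [[185.0, 427.0], [445.0, 412.0]] [[459.0, 442.0], [94.0, 439.0], [102.0, 223.0]]
0.11 [[185.0, 416.0], [445.0, 412.0]] [[459.0, 440.0], [92.0, 437.0], [102.0, 223.0]]
t 20.03 pos [ 0.4096 -0.0202  0.2003] thx 90.22 z [ 0.  0. -1.] F [-0.4 -0.3 -0.1] op 0.0007 q [-0.17 -0.39  2.03  0.    1.51 -0.18]
```

View pics/t17.png

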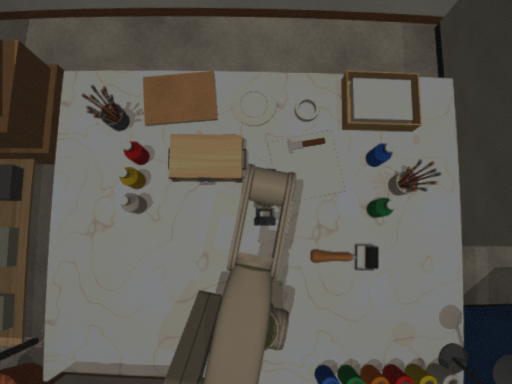

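View pics/s17.png

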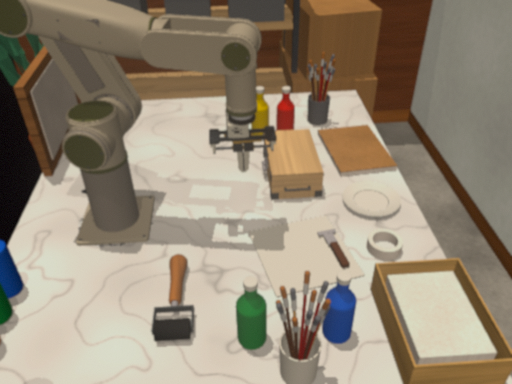

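```bash
python3 - <<'E'
from h import *
print(robot.close_job()); st()
E
```

```text
the job is handed in; nothing more can be done
None
the job is handed in; nothing more can be done
```

The printing kit is packed and the job was handed in at about 20 s of the 69 s allowed. Handing in reports no verdict, so the checks below are my own readings.

I picked the smaller ink roller off the slab and pushed the lid back slightly to make room for the gripper. I then laid the roller in the front bay, released it, closed the lid from behind, and swung the hasp over and down the front.

**Last checks:**
- **Ink roller:** after release, the camera showed it lying flat inside the front bay. It is hidden under the lid now, so I couldn't check it again afterwards.
- **Lid:** its near front corner in the side picture matches the fully closed height of 101 mm.
- **Hasp:** its lip sits within about 1 pixel of the flat position in both cameras. At the end it held firm against a push of about 32 N.
- **Scraper and bottles:** the scraper and all bottles except white look unmoved in the last pictures. The arm hid the white bottle in the side view, but the top view shows it where it was.
- **Arm:** it is standing clear of everything, with about zero force on the tool.

The highest wrist force I read was about 50 N, while pressing the lid shut with the fingertips, against the 120 N limit. One estimate disagreed: my first fit of the lid's opening angle left errors of up to 3 pixels. I only needed a rough angle there and checked the lid by picture as I went.

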